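Fit the support ring on the filtration stand

ROBOT

A 7-joint arm with a two-finger parallel gripper is mounted at the origin on a cart in front of the work surface, level with it; the furniture and walls round the work are solid. World frame = base frame: x ahead of the robot, y to its left, z up, the work surface at z = 0. Lengths are in m, angles in rad, forces in N, time in s.
With the tool pointing down it reaches from about 0.425 to 0.975 m from the base axis. Payload 16.7 kg.
Tool frame: the origin (TCP) lies where the fingers leave the gripper's body, on its centre line; the fingertips stand ctrl.tip_reach ahead of it and the grasp point (between the pads) lies 54 mm ahead of it (ctrl.tip_reach is the distance from the TCP to the fingertips, in m); z points along the fingers, y is the line along which they close (so a half turn about z gives the same grasp; the last joint's range is limited). The gripper opens to 85 mm and grips with 20 to 120 N. Pads are 22 mm wide; open, the fingers measure 114 mm over their backs; the gripper's body (76 mm by 85 mm) begins 54 mm behind the grasp point. The pads swing forward as they close: fully open they stand 13 mm farther back than shut.
Start: joints at [-1.442, 0.426, 0.074, 1.606, -0.034, 1.111, -0.067], TCP at [0.186, 0.649, 0.304] pointing down, gripper open.
Joint ranges: [-2.85, 2.85], [-0.5, 2.14], [-1.23, 1.37], [0.21, 2.46], [-1.02, 4.16], [0.16, 2.05], [-2.73, 2.73]. Speed limits (rad/s): [1.89, 1.89, 2.39, 2.39, 3.01, 3.01, 3.01].

INTERFACE

Orientations are given as a unit quaternion [x, y, z, w].
In Python, from plant import ctrl gives the robot as it stands. Calls block until the motion is done:
- ctrl.goto(position, orientation): joint-space move of the TCP to a pose.
- ctrl.move_straight(position, frame=None, rate=0.15, stop_force=None): straight line of the TCP; frame=None keeps the orientation; rate is the mean speed in m/s. With stop_force (N) it stops when the force on the tool has changed by that much, and returns True; else False.
- ctrl.move_j(angles): joint-space move.
- ctrl.command_gripper(opening, newtons=None): finger opening in m; newtons is the grip in N (None keeps the last); returns when the fingers have stopped.
- ctrl.hold(seconds).
- ctrl.solve_ik(position, orientation): joint angles nearest the present ones, or None.
- ctrl.snapshot(name): name is "scene" or "top"; returns a dict with "pixels" (384x512x3 uint8, blue, green, red), "camera_matrix" (3x3 intrinsics, pixels), "origin" and "attitude" of the camera in the world. Camera axes: x right, y up, looking along -z (the intrinsics and any distortion apply to the point x, -y, -z); pixel columns grow to the right and rows downward; lengths in m; the calibration is good to about 2 mm. A picture is of the moment at which its call begins. There is no depth.
A pose or a line that the arm cannot do raises ctrl.Unreachable and nothing moves.
- ctrl.sign_off(): hands the job in; it is judged then, once.
Readings, each from a call of its own:
- ctrl.read_clock(): time.
- ctrl.read_qpos(): joint angles.
- ctrl.read_joint_vel(): joint speeds.
- ctrl.read_effort(): joint torques, N m.
- ctrl.read_eef_pos(): TCP position.
- ctrl.read_orientation(): TCP orientation.
- ctrl.read_force(): force on the tool from outside, world axes, zero at the start.
- ctrl.read_torque(): the same for the moment, N m.
- ctrl.read_gripper_width(): finger opening in m.
- ctrl.read_finger_force(): force on a finger pad.
Only numpy, scipy, OpenCV 4.12 (cv2) and the standard library are available. Lean on these libraries where they do the work, as an engineer would, in place of code of your own. Each camera call takes 0.05 s, during which the arm holds its last target. There are 200 camera calls.

TASK

Get the filtration stand ready: take the support ring off the draining rack's sloping peg and thread its sleeve over the stand's tall rod. Keep it level and lower it until the sleeve rests on the stop collar, with the ring centred above the beaker on the stand's base. Do not let it drop down the rod, and leave the beaker standing where it is.

Things in the scene. Friction and masses are not known exactly. Their poses are not given: they have to be found in the camera images.
- support_ring: Loose, 0.25 kg: steel sleeve (28 dia, 50 long, bored through 15), flat alloy arm along its own -x (10 wide in y, 14 high, centre line 33 above the sleeve's foot, bare 14 to 98 from the bore axis), open ring at the arm's end. Origin: centre of the sleeve's foot; z up the bore. It starts on the rack's peg, z leaning 30 deg to the rack's front, arm pointing down the slope. mm
- ring_centre (a point): Centre of the support ring's open ring (flat, of 8 mm round bar, 84 mm outside, 68 inside), at (-140, 0, 33) mm in the support ring's frame
- grip_point (a point): Where the arm is best gripped across its 10 mm width, tool along the sleeve's -z: at (-72, 0, 33) mm in the support ring's frame, far enough from the bore for the hand to pass beside the rod
- stand: Fixed. Origin: on the rod's axis at worktop level, z up. Steel rod 12 mm dia, tip 262 mm above the worktop, its last 14 mm a nose tapering to 4 mm. Dark stop collar clamped on the rod, 36 mm dia, top face 125 mm above the worktop. Grey base plate, top 14 mm above the worktop, reaching 215 mm from the rod along -x, 35 along +x, 75 to each side
- beaker: Clear beaker, loose, 68 mm diameter, 87 mm tall, standing on the stand's base plate about 140 mm from the rod on its -x side. Origin: centre of its underside; z up
- draining_rack: Fixed white board sloping up from its front (-x) at 30 deg, 230 mm wide. Two pegs (10 mm dia, 65 long) stand square to it: the support ring's at y = 0, and at y = -105 one with a fixed upturned beaker (68 dia, 87 tall). A cross rail carries the ring; at the arm the board is 33 mm below its centre line. Origin: on the worktop below the foot (110 mm up) of the ring's peg; x to the back
There are look-alikes about, which are no part of the job. There is more than one size of the support_ring; the job needs the larger.

How it is judged:
By the outcome, as a careful person would: the job done as asked, in the order asked, and still so for the second after the job is handed in, with the robot touching nothing.
It also fails if it takes over 48 s, if anything falls off the work surface, if the arm or the gripper's body presses on something with over 40 N, if the wrist force passes 120 N, or if a joint passes its speed limit or range.

## Working session

There is one attempt and no reset: what is moved stays moved. The work goes in short steps, each a Python script; the robot and the scene stay as the last script left them, time stands still between calls to the robot, and variables do not carry over. Pictures are saved under pics/ and viewed, at most 10 in all, crops included, and the job is handed in when it is done.

```bash
ls; mkdir -p pics; python3 - <<'E'
from plant import ctrl
import cv2,numpy as np,pickle
d={}
for n in("scene","top"):
    s=ctrl.snapshot(n);d[n]=s;cv2.imwrite(f"pics/{n}0.png",s["pixels"])
    print(n,{k:(np.round(v,4).tolist() if not isinstance(v,str) else v) for k,v in s.items() if k!="pixels"})
pickle.dump(d,open("s0.pkl","wb"))
print(ctrl.tip_reach,ctrl.read_clock(),ctrl.read_orientation())
E
```

```text
pics
scene {'camera_matrix': [[388.9316, 0.0, 259.4086], [0.0, 388.9316, 192.4802], [0.0, 0.0, 1.0]], 'origin': [0.2694, 0.7399, 0.5979], 'attitude': [-0.1048, 0.4573, 0.8606, -0.1982]}
top {'camera_matrix': [[438.5259, 0.0, 254.0826], [0.0, 438.5259, 195.1364], [0.0, 0.0, 1.0]], 'origin': [0.3434, 0.0398, 1.0866], 'attitude': [0.0772, -0.0787, -0.6918, 0.7136]}
0.0726 0.1 [ 1.38966829e-01  9.90296872e-01 -5.70189906e-04 -3.36674437e-05]
```

View pics/scene0.png

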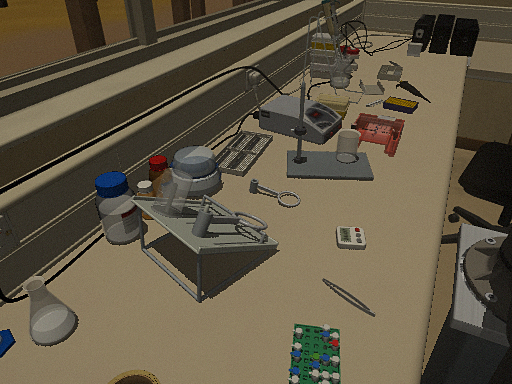

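View pics/top0.png

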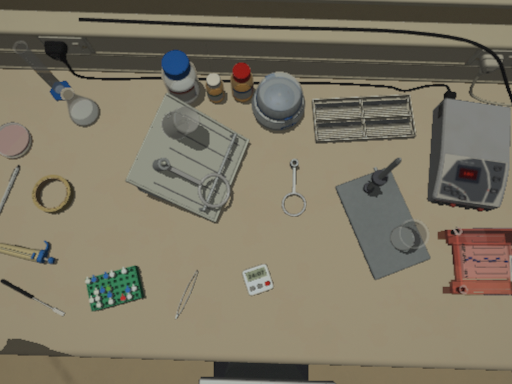

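The top picture shows the white rack with the ring's sleeve near (163,165) and its ring at (215,191), and an upturned beaker at (185,122). A loose ring lies on the worktop at (294,165)-(294,204). The stand's collar is at (373,185) and the beaker at (405,237). Two things could be taken for the support ring: the one on the rack and the loose one on the worktop, which looks smaller. I'll check the choice in one close crop.

```bash
python3 - <<'E'
import cv2,numpy as np,pickle
d=pickle.load(open("s0.pkl","rb"))
def c(n,x,y,w,h,s): 
    return cv2.resize(d[n]["pixels"][y:y+h,x:x+w],None,fx=s,fy=s,interpolation=cv2.INTER_CUBIC)
a=c("top",120,90,200,140,4)
cv2.imwrite("pics/c1.png",a)
b=np.hstack([c("top",330,140,110,150,4),c("scene",278,70,100,120,5)[:600,:360]])
cv2.imwrite("pics/c2.png",b[:, :800])
print(a.shape,b.shape)
E
```

```text
(560, 800, 3) (600, 800, 3)
```

View pics/c1.png

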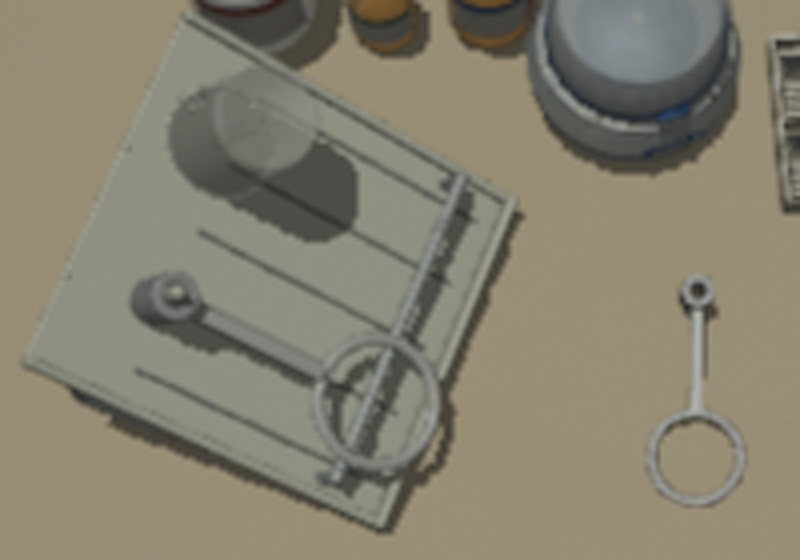

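View pics/c2.png

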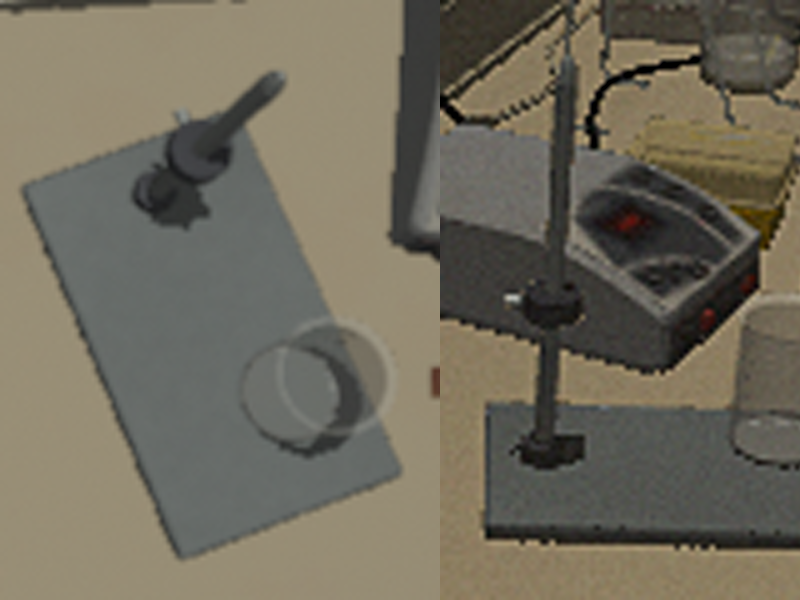

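The rack's ring is about 82 mm across and the loose one about 60 mm, so the rack's ring is the larger and is my choice. Next I'll fit the poses and check them with an overlay.

```bash
cat > h.py <<'E'
import cv2,numpy as np,pickle
from scipy.spatial.transform import Rotation as R
from scipy.optimize import least_squares
def proj(s,P):
    c=(np.atleast_2d(P)-s["origin"])@R.from_quat(s["attitude"]).as_matrix()
    c=c*[1,-1,-1]; p=c@np.asarray(s["camera_matrix"]).T
    return p[:,:2]/p[:,2:]
def Rr(yaw): return R.from_euler("z",yaw)*R.from_euler("y",-np.pi/6)
def ringpts(xyzyaw,local):  # support ring on rack
    x,y,w=xyzyaw; return Rr(w).apply(np.atleast_2d(local))+[x,y,.11]
def standpts(p,local): return R.from_euler("z",p[2]).apply(np.atleast_2d(local))+[p[0],p[1],0]
def circ(r,z,cx=0,n=40):
    t=np.linspace(0,2*np.pi,n); return np.c_[cx+r*np.cos(t),r*np.sin(t),z+0*t]
E
cat > fit.py <<'E'
from h import *
d=pickle.load(open("s0.pkl","rb"));T,S=d["top"],d["scene"]
t1=lambda X,Y:(120+(X+.5)/4-.5,90+(Y+.5)/4-.5)
t2=lambda X,Y:(330+(X+.5)/4-.5,140+(Y+.5)/4-.5)
s2=lambda X,Y:(278+(X-440+.5)/5-.5,70+(Y+.5)/5-.5)
rl=np.array([[0,0,.065],[-.140,0,.033]]);rp=np.array([t1(176,293),t1(378,403)])
r=least_squares(lambda p:(proj(T,ringpts(p,rl))-rp).ravel(),[.4,.2,1.5])
sl=np.array([[-.215,-.075,.014],[-.215,.075,.014],[.035,-.075,.014],[.035,.075,.014],[0,0,.262]])
spx=np.array([t2(400,472),t2(182,557),t2(240,110),t2(22,187),t2(279,77)])
def rs(p): return np.r_[(proj(T,standpts(p,sl))-spx).ravel(),(proj(S,standpts(p,[0,0,.262]))-s2(567,58)).ravel()]
q=least_squares(rs,[.4,-.2,1.2])
b=least_squares(lambda p:np.r_[(proj(T,[*p,.101])-t2(337,377)).ravel(),(proj(T,[*p,.014])-t2(292,395)).ravel()],[.3,-.2])
for n,v in(("rack",r),("stand",q),("beaker",b)):print(n,v.x.round(4),v.fun.round(1))
v=b.x-q.x[:2];print("rod->beaker",np.linalg.norm(v),np.arctan2(-v[1],-v[0]))
pickle.dump((r.x,q.x,b.x),open("fit0.pkl","wb"))
def ov(s,x,y,w,h,k):
    im=cv2.resize(s["pixels"][y:y+h,x:x+w],None,fx=k,fy=k,interpolation=cv2.INTER_CUBIC)
    def pl(P,c):
        u=((proj(s,P)-[x,y]+.5)*k-.5).round().astype(int);cv2.polylines(im,[u.reshape(-1,1,2)],False,c,1,cv2.LINE_AA)
    for P in(circ(.042,.033,-.14),circ(.034,.033,-.14),circ(.014,.05),circ(.014,0),[[0,0,0],[0,0,.065]],[[-.014,0,.04],[-.098,0,.04]]):pl(ringpts(r.x,P),(0,0,255))
    for P in(circ(.018,.125),sl[[0,1,3,2,0]],[[0,0,.014],[0,0,.262]]):pl(standpts(q.x,P),(0,255,0))
    for z in(.014,.101):pl(circ(.034,z)+[*b.x,0],(255,0,0))
    return im
cv2.imwrite("pics/o1.png",np.hstack([ov(S,130,160,160,150,3),ov(S,280,60,100,150,3)]))
E
python3 fit.py
```

```text
rack [0.6256 0.2696 1.2447] [ 0.9  0.4 -1.  -0.4]
stand [ 0.6117 -0.2432  0.3849] [ 1.2  0.6 -0.7  1.1 -0.9 -1.6 -0.7 -1.1  0.3 -0.5  1.6 -0.6]
beaker [ 0.4866 -0.3247] [ 0.8 -0.1 -0.8  0.1]
rod->beaker 0.14935871112382787 0.5776942874095765
```

View pics/o1.png

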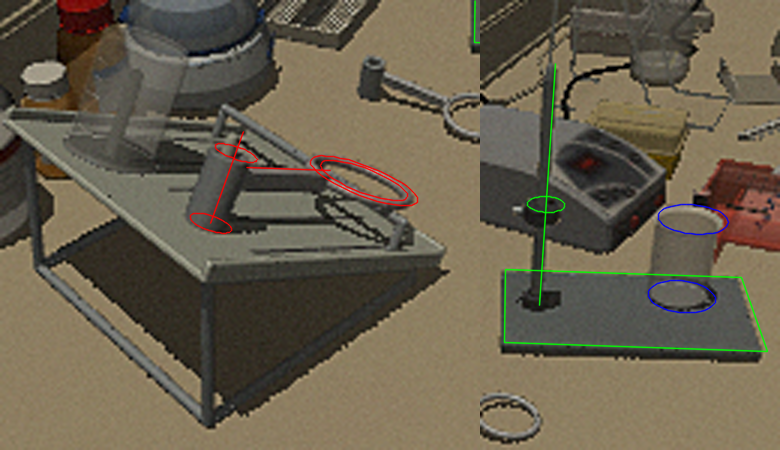

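The overlay agrees with the picture in the rack area: sleeve foot at about (210,223) and ring at (364,180). It is within 2 px at the rod tip (550,65) and the beaker rim (685,217). That is good enough to grasp, and I'll refine at the rod. First I'll check reachability for both wrist senses.

```bash
cat >> h.py <<'E'
G=np.array([-.072,0,.033])
def tcp(foot,Rring,s,g=G):
    """TCP pose holding the ring with its foot at `foot`; s=+-1 picks the half turn"""
    Rm=Rring.as_matrix(); y=s*Rm[:,1]; z=-Rm[:,2]
    Q=np.c_[np.cross(y,z),y,z]
    return np.asarray(foot)+Rm@(g+[0,0,.054]), R.from_matrix(Q).as_quat()
E
python3 - <<'E'
from h import *
from plant import ctrl
r,q,b=pickle.load(open("fit0.pkl","rb"))
foot=np.array([r[0],r[1],.11]);A=Rr(r[2]);n=A.apply([0,0,1])
Lz=lambda w:R.from_euler("z",w)
for s in(1,-1):
    print(s)
    for nm,f,o in(("pre",foot+.08*n,A),("grasp",foot,A),("off",foot+.085*n,A),("level",foot+.085*n+[0,0,.08],Lz(r[2])),("above",[q[0],q[1],.29],Lz(.56)),("seat",[q[0],q[1],.125],Lz(.56)),("up",[q[0],q[1],.21],Lz(.56))):
        j=ctrl.solve_ik(*tcp(f,o,s)); print(nm,None if j is None else np.round(j,2))
print(ctrl.read_clock())
E
```

```text
1
pre [ 0.67  0.55 -1.02  1.98  0.02  0.57  2.59]
grasp [ 0.59  0.71 -1.03  1.98  0.35  0.46  2.3 ]
off [ 0.68  0.54 -1.02  1.98  0.01  0.58  2.61]
level [-0.54  0.28  0.21  1.71 -0.06  1.15  2.5 ]
above [ 0.88  0.35 -0.66  1.62  0.22  1.25  2.31]
seat [ 0.87  0.51 -0.66  1.79  0.37  0.97  2.19]
up [ 0.88  0.41 -0.66  1.71  0.28  1.11  2.26]
-1
pre [-0.49  0.38  0.45  2.05 -0.98  0.79  0.32]
grasp [-0.08  0.48 -0.14  2.02 -0.84  0.53  0.19]
off [-0.49  0.37  0.45  2.04 -0.97  0.79  0.31]
level [-0.95  0.34  0.75  1.73 -0.25  1.16 -0.46]
above [-0.38  0.42  1.02  1.69 -0.38  1.24 -0.28]
seat [-0.29  0.61  0.93  1.86 -0.58  0.98 -0.12]
up [-0.23  0.43  0.8   1.78 -0.35  1.08 -0.32]
0.1
```

```bash
python3 - <<'E'
from h import *
from plant import ctrl
r,q,b=pickle.load(open("fit0.pkl","rb"))
foot=np.array([r[0],r[1],.11]);A=Rr(r[2]);n=A.apply([0,0,1])
ctrl.command_gripper(.045,100)
p,o=tcp(foot+.08*n,A,-1); ctrl.goto(p,o); print(ctrl.read_clock())
f0=ctrl.read_force()
p,o=tcp(foot,A,-1); print(ctrl.move_straight(p,stop_force=12,rate=.08),ctrl.read_force()-f0,ctrl.read_clock())
s=ctrl.snapshot("scene"); t=ctrl.snapshot("top")
k=lambda s,x,y,w,h:cv2.resize(s["pixels"][y:y+h,x:x+w],None,fx=3,fy=3,interpolation=cv2.INTER_CUBIC)
cv2.imwrite("pics/g1.png",np.hstack([k(s,150,140,130,130),k(t,130,100,130,130)]))
print(ctrl.read_eef_pos()-p)
E
```

```text
2.8583
False [ 0.07919956  1.08047582 -1.00520135] 4.0083
[ 1.28958651e-04 -6.64537619e-05  4.08174118e-04]
```

View pics/g1.png

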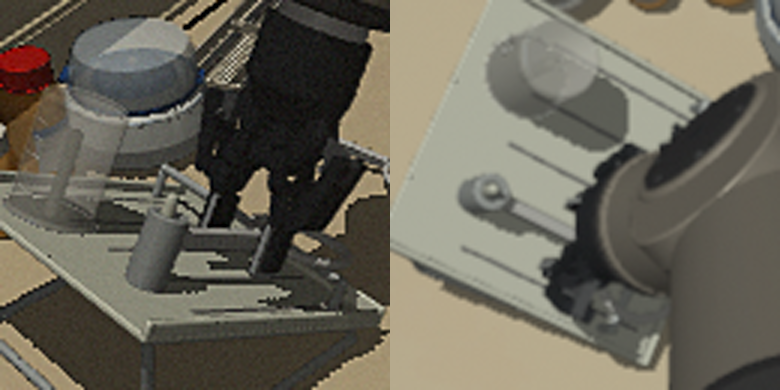

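The fingers straddle the arm clear of the sleeve; the arm passes between the pads at about (235,240) in the left crop. I'll close, lift the ring off along the peg and carry it to above the rod.

```bash
python3 - <<'E'
from h import *
from plant import ctrl
r,q,b=pickle.load(open("fit0.pkl","rb"))
foot=np.array([r[0],r[1],.11]);A=Rr(r[2]);n=A.apply([0,0,1]);Lz=lambda w:R.from_euler("z",w)
ctrl.command_gripper(0,100); print(ctrl.read_gripper_width(),ctrl.read_force())
p,o=tcp(foot+.085*n,A,-1); print(ctrl.move_straight(p,rate=.12,stop_force=30),ctrl.read_force(),ctrl.read_clock())
p,o=tcp(foot+.085*n+[0,-.02,.1],Lz(r[2]),-1); ctrl.goto(p,o)
p,o=tcp([q[0],q[1],.30],Lz(.56),-1); ctrl.goto(p,o); ctrl.hold(.3)
print(ctrl.read_clock(),ctrl.read_gripper_width(),ctrl.read_eef_pos()-p,ctrl.read_force())
d={n:ctrl.snapshot(n) for n in("scene","top")};pickle.dump(d,open("s1.pkl","wb"))
k=lambda s,x,y,w,h,f:cv2.resize(s["pixels"][y:y+h,x:x+w],None,fx=f,fy=f,interpolation=cv2.INTER_CUBIC)
cv2.imwrite("pics/a1.png",np.hstack([k(d["scene"],265,30,100,150,4),k(d["top"],340,110,100,150,4)]))
E
```

```text
0.008057631364207837 [ 5.50044191 -2.21408147  1.40808463]
False [ 0.07926628 -0.06392432 -2.51555961] 5.3833
8.0417 0.007823680517708802 [ 3.02363715e-04  5.62907458e-04 -4.10249694e-05] [-0.18316747  0.08527825 -2.31137939]
```

View pics/a1.png

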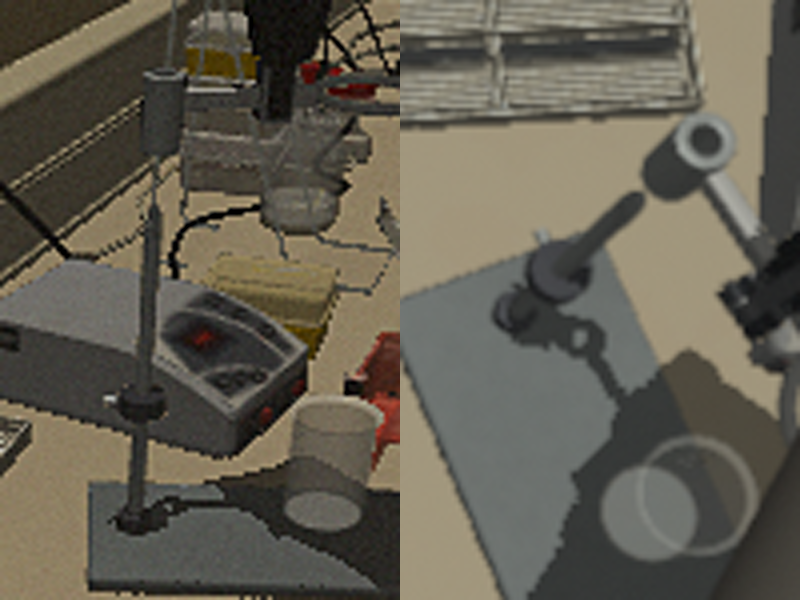

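The sleeve hangs above the rod. In the left crop its top is at (166,77), its foot at (162,153) and the rod tip at (154,205). In the right crop the sleeve top is at (706,141) and the rod tip at (637,200). I'll solve for the relative offset.

```bash
python3 - <<'E'
from h import *
from plant import ctrl
r,q,b=pickle.load(open("fit0.pkl","rb"));d=pickle.load(open("s1.pkl","rb"));S,T=d["scene"],d["top"]
s_=lambda X,Y:np.array([265+(X+.5)/4-.5,30+(Y+.5)/4-.5]); t_=lambda X,Y:np.array([340+(X-400+.5)/4-.5,110+(Y+.5)/4-.5])
p=ctrl.read_eef_pos(); A=R.from_euler("z",.56).as_matrix()
foot=p-A@(G+[0,0,.054]); print("foot",foot)
# triangulate with raw calibration
def tri(ps,pt): 
    f=lambda X:np.r_[proj(S,X)[0]-ps,proj(T,X)[0]-pt]
    v=least_squares(f,[.6,-.25,.25]);return v.x,v.fun
for nm,a,c in(("sleevetop",s_(166,77),t_(706,141)),("rodtip",s_(154,205),t_(637,200)),("beaker rim",s_(337,415),t_(697,495)),("beaker base",s_(322,510),t_(648,512))):
    X,e=tri(a,c);print(nm,X.round(4),e.round(2))
print("pred sleeve top",foot+[0,0,.05])
# image line directions: axis of sleeve & rod in px per view
for nm,P in(("S",S),("T",T)):print(nm,proj(P,[foot+[0,0,.05],foot,[*q[:2],.262],[*q[:2],.125],[*b,.101]]).round(1).tolist())
print("meas S",s_(166,77),s_(162,153),s_(154,205),s_(143,392));print("meas T",t_(706,141),t_(637,200),t_(563,268))
E
```

```text
foot [ 0.61186565 -0.24288865  0.29997851]
sleevetop [ 0.6123 -0.2456  0.3433] [ 0.68  0.21 -0.11 -0.48]
rodtip [ 0.6115 -0.2415  0.2608] [ 1.32  0.39 -0.23 -0.99]
beaker rim [ 0.4891 -0.3243  0.0974] [ 0.61  0.15 -0.06 -0.48]
beaker base [ 0.4896 -0.323   0.0178] [ 0.69  0.17 -0.08 -0.57]
pred sleeve top [ 0.61186565 -0.24288865  0.34997851]
S [[306.8, 46.6], [305.5, 66.4], [304.6, 80.6], [301.5, 127.7], [350.5, 132.5]]
T [[415.9, 143.3], [406.2, 152.2], [399.7, 158.4], [379.8, 176.5], [414.6, 233.8]]
meas S [306.125  48.875] [305.125  67.875] [303.125  80.875] [300.375 127.625]
meas T [416.125 144.875] [398.875 159.625] [380.375 176.625]
```

```bash
python3 - <<'E'
from h import *
from plant import ctrl
p=ctrl.read_eef_pos(); print(ctrl.move_straight(p+[-.0008,.0035,-.026],stop_force=8,rate=.1)); ctrl.hold(.2)
print(ctrl.read_clock(),ctrl.read_eef_pos())
d={n:[ctrl.snapshot(n) for _ in range(4)] for n in("scene","top")}
out={}
for n,v in d.items():
    s=dict(v[0]);s["pixels"]=np.mean([x["pixels"] for x in v],0).round().astype(np.uint8);out[n]=s
pickle.dump(out,open("s2.pkl","wb"))
k=lambda s,x,y,w,h,f:cv2.resize(s["pixels"][y:y+h,x:x+w],None,fx=f,fy=f,interpolation=cv2.INTER_CUBIC)
cv2.imwrite("pics/a2.png",np.hstack([k(out["scene"],280,40,50,75,8),k(out["top"],375,125,50,75,8)]))
E
```

```text
False
8.7583 [ 0.55020049 -0.27788348  0.36152575]
```

View pics/a2.png

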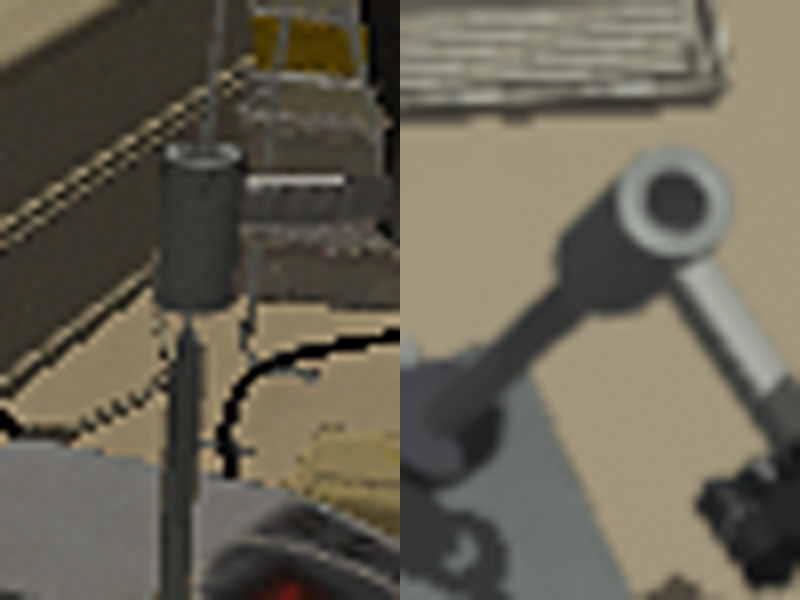

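```bash
python3 - <<'E'
from h import *
from scipy.ndimage import map_coordinates as mc
from plant import ctrl
d=pickle.load(open("s2.pkl","rb"));T,S=d["top"],d["scene"]
A=R.from_euler("z",.56).as_matrix();p=ctrl.read_eef_pos();foot=p-A@(G+[0,0,.054]);print(foot)
for nm,V,hs in(("T",T,[.26,.25,.24,.23,.22,.21,0,.28,.285,.29,.295]),("S",S,[.25,.24,.23,.22,.21,.20,0,.27,.275,.28,.29,.30])):
    g=V["pixels"].astype(float).mean(2)
    for h in hs:
        if h==0: print("--sleeve");continue
        c,c2=proj(V,[[*foot[:2],h],[*foot[:2],h+.02]]);u=(c2-c)/np.linalg.norm(c2-c);nrm=np.array([-u[1],u[0]])
        t=np.arange(-10,10.01,.25);pr=mc(g,[c[1]+t*nrm[1],c[0]+t*nrm[0]],order=1)
        gr=np.gradient(pr,.25);i=np.where(t<0,-gr,0).argmax();j=np.where(t>0,gr,-99).argmax()
        print(nm,h,"edges",t[i],t[j],"mid",(t[i]+t[j])/2,"n",nrm.round(2),pr[::4].astype(int).tolist() if nm=="S" else "")
def J(V): return ((proj(V,foot+[.01,0,0])-proj(V,foot))[0]*100,(proj(V,foot+[0,.01,0])-proj(V,foot))[0]*100)
print("J T",J(T));print("J S",J(S))
E
```

```text
[ 0.61108169 -0.23939315  0.27403745]
T 0.26 edges -4.75 6.75 mid 1.0 n [0.68 0.73] 
T 0.25 edges -1.75 4.5 mid 1.375 n [0.68 0.73] 
T 0.24 edges -1.5 4.25 mid 1.375 n [0.68 0.73] 
T 0.23 edges -1.5 4.0 mid 1.25 n [0.68 0.73] 
T 0.22 edges -1.75 4.0 mid 1.125 n [0.68 0.73] 
T 0.21 edges -1.75 3.75 mid 1.0 n [0.68 0.73] 
--sleeve
T 0.28 edges -5.75 8.25 mid 1.25 n [0.68 0.73] 
T 0.285 edges -5.75 8.5 mid 1.375 n [0.68 0.73] 
T 0.29 edges -5.75 9.75 mid 2.0 n [0.68 0.73] 
T 0.295 edges -6.0 7.25 mid 0.625 n [0.68 0.73] 
S 0.25 edges -3.75 9.25 mid 2.75 n [1.   0.07] [120, 120, 118, 122, 120, 127, 112, 50, 43, 48, 47, 86, 125, 121, 122, 128, 122, 5, 8, 43, 85]
S 0.24 edges -3.25 5.75 mid 1.25 n [1.   0.07] [122, 122, 99, 111, 73, 112, 116, 51, 44, 47, 45, 74, 119, 128, 93, 25, 69, 117, 119, 116, 115]
S 0.23 edges -3.25 4.75 mid 0.75 n [1.   0.07] [92, 128, 125, 123, 123, 124, 108, 61, 41, 46, 45, 75, 115, 71, 21, 86, 129, 120, 117, 116, 118]
S 0.22 edges -3.75 6.25 mid 1.25 n [1.   0.07] [121, 120, 120, 121, 123, 124, 106, 59, 42, 47, 47, 80, 133, 110, 56, 14, 58, 116, 117, 122, 119]
S 
[... 432 characters left out ...]
125, 124]
S 0.275 edges -6.0 5.0 mid -0.5 n [1.   0.07] [92, 75, 51, 94, 80, 52, 51, 53, 52, 53, 52, 50, 46, 39, 49, 90, 84, 61, 46, 45, 57]
S 0.28 edges -7.0 3.5 mid -1.75 n [1.   0.07] [47, 67, 91, 78, 61, 51, 53, 54, 54, 56, 53, 51, 47, 43, 54, 61, 73, 69, 63, 64, 66]
S 0.29 edges -5.5 4.25 mid -0.625 n [1.   0.07] [52, 51, 50, 52, 55, 49, 53, 55, 56, 55, 54, 52, 48, 43, 39, 55, 68, 70, 53, 54, 54]
S 0.3 edges -6.0 4.5 mid -0.75 n [1.   0.07] [51, 52, 51, 51, 50, 49, 53, 54, 55, 54, 53, 51, 49, 43, 42, 55, 57, 57, 62, 63, 61]
J T (array([ -21.81316491, -491.34546908]), array([-515.24624166,  -15.80964639]))
J S (array([-352.58872736,  -51.55958446]), array([-132.61272168,  106.40619302]))
```

Symmetry in the top view is within about 0.5 mm. In the scene view the sleeve sits about 1.5–3 mm to the right of the rod axis. I'll shift it partway and feel for the nose, which captures within 5.5 mm.

```bash
python3 - <<'E'
from h import *
from plant import ctrl
p=ctrl.read_eef_pos(); ctrl.move_straight(p+[.0019,-.0022,0],rate=.1); ctrl.hold(.1)
f0=ctrl.read_force();t0=ctrl.read_torque();p=ctrl.read_eef_pos()
for i in range(6):
    p=p+[0,0,-.004]
    st=ctrl.move_straight(p,stop_force=6,rate=.04);ctrl.hold(.1)
    f=ctrl.read_force()-f0
    print(st,ctrl.read_eef_pos().round(4),f.round(2),(ctrl.read_torque()-t0).round(2),ctrl.read_clock())
    if st or np.abs(f).max()>5:break
E
```

```text
False [ 0.552  -0.2799  0.3569] [-0.55  0.44  0.28] [-0.02  0.01 -0.02] 9.8583
False [ 0.552  -0.2799  0.353 ] [-0.93  0.84  0.23] [-0.07  0.01 -0.08] 10.2083
False [ 0.552  -0.2799  0.349 ] [-0.94  0.89 -0.11] [-0.06 -0.01 -0.03] 10.5583
False [ 0.5519 -0.2799  0.3449] [-0.18  0.67  0.52] [-0.01  0.03 -0.05] 10.9083
False [ 0.552  -0.2799  0.341 ] [-1.02  0.71  0.97] [-0.07 -0.02 -0.05] 11.2583
False [ 0.552  -0.2799  0.3369] [-0.19  0.49  1.28] [-0.05  0.02  0.01] 11.6083
```

The sleeve is threaded, about 19 mm past the tip, with side force under 1 N. I'll descend gently under force watch, stop above the collar, trim the yaw to the beaker bearing and look.

```bash
python3 - <<'E'
from h import *
from plant import ctrl
f0=ctrl.read_force();p=ctrl.read_eef_pos()
for i in range(4):
    p=p+[0,0,-.023]
    st=ctrl.move_straight(p,stop_force=8,rate=.06)
    f=ctrl.read_force()-f0; print(st,ctrl.read_eef_pos().round(4),f.round(2),ctrl.read_clock())
    if st:break
    if np.abs(f[:2]).max()>3: print("side")
if not st:
    e=ctrl.read_eef_pos(); A=lambda w:R.from_euler("z",w)
    rod=e-A(.56).apply(G+[0,0,.054]); print("foot nominal",rod)
    ctrl.goto(*tcp(rod,A(.586),-1)); ctrl.hold(.2); print((ctrl.read_force()-f0).round(2),ctrl.read_clock())
d={n:ctrl.snapshot(n) for n in("scene","top")};pickle.dump(d,open("s3.pkl","wb"))
k=lambda s,x,y,w,h,f:cv2.resize(s["pixels"][y:y+h,x:x+w],None,fx=f,fy=f,interpolation=cv2.INTER_CUBIC)
cv2.imwrite("pics/a3.png",np.hstack([k(d["scene"],280,70,100,125,4),k(d["top"],350,140,100,125,4)]))
E
```

```text
False [ 0.5519 -0.2799  0.3137] [-0.57 -0.14 -0.07] 12.1417
False [ 0.5519 -0.28    0.2908] [-0.27 -0.59 -0.15] 12.675
False [ 0.5519 -0.28    0.2677] [ 0.06  0.44 -0.44] 13.2083
False [ 0.5519 -0.28    0.2447] [-0.49 -0.5   0.41] 13.7417
foot nominal [ 0.61288688 -0.24172863  0.15772454]
[-1.35 -0.05  0.41] 14.1917
```

View pics/a3.png

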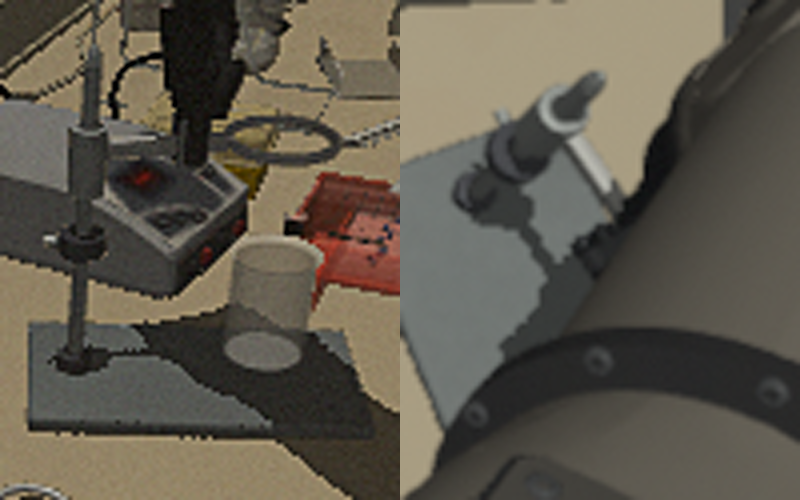

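The sleeve is on the rod above the collar: sleeve foot at (87,200) and collar at (80,242). The ring is centred at (282,138), above the beaker rim at (277,255). I'll check the alignment by back-projecting to the known heights.

```bash
cat > al.py <<'E'
from h import *
def backproj(s,px,z):
    c=np.linalg.solve(np.asarray(s["camera_matrix"]),[px[0],px[1],1])*[1,-1,-1]
    v=R.from_quat(s["attitude"]).apply(c);o=np.asarray(s["origin"]);return (o+v*(z-o[2])/v[2])[:2]
E
python3 - <<'E'
from al import *
d=pickle.load(open("s3.pkl","rb"));S,T=d["scene"],d["top"]
s_=lambda X,Y:(280+(X+.5)/4-.5,70+(Y+.5)/4-.5);t_=lambda X,Y:(350+(X-400+.5)/4-.5,140+(Y+.5)/4-.5)
A=R.from_euler("z",.586);foot=np.array([.6129,-.2417,.1522])
print("ring pred",A.apply([-.14,0,.033])+foot,"bp",backproj(S,s_(282,138),.185))
print("rim bp",backproj(S,s_(277,255),.101),"base bp",backproj(S,s_(263,352),.014))
print("sleeve top bp",backproj(S,s_(86,128),.202), "rodtip",backproj(S,s_(96,46),.262),"T sleeve top",backproj(T,t_(563,110),.202),"T tip",backproj(T,t_(597,78),.262))
def sc(P): return ((proj(S,P)[0]-[280,70]+.5)*4-.5).round(0)
for w in(.54,.586,.63): print(w,"ring px pred",sc(R.from_euler("z",w).apply([-.14,0,.033])+foot))
print("sleeve top px",sc(foot+[0,0,.05]),"foot",sc(foot),"tip",sc([*foot[:2],.262]))
for b in([.489,-.3237],[.4922,-.323]): print(b,sc([*b,.101]),sc([*b,.014]))
E
```

```text
ring pred [ 0.49625767 -0.31912459  0.1852    ] bp [ 0.5001427  -0.32918752]
rim bp [ 0.48935949 -0.3168832 ] base bp [ 0.49168957 -0.32726216]
sleeve top bp [ 0.61798287 -0.24370475] rodtip [ 0.61265108 -0.23818325] T sleeve top [ 0.6113609  -0.24336477] T tip [ 0.61010865 -0.24152015]
0.54 ring px pred [286. 147.]
0.586 ring px pred [284. 143.]
0.63 ring px pred [281. 140.]
sleeve top px [ 92. 130.] foot [ 87. 197.] tip [97. 44.]
[0.489, -0.3237] [280. 251.] [265. 355.]
[0.4922, -0.323] [275. 251.] [261. 354.]
```

```bash
python3 - <<'E'
from h import *
from plant import ctrl
f0=ctrl.read_force();p=ctrl.read_eef_pos()
st=ctrl.move_straight(p+[0,0,-.022],stop_force=6,rate=.05);print(st,ctrl.read_force()-f0)
if not st: st=ctrl.move_straight(p+[0,0,-.038],stop_force=5,rate=.02)
ctrl.hold(.1);e=ctrl.read_eef_pos();print(st,e,"nominal foot",e[2]-.087,(ctrl.read_force()-f0).round(2),ctrl.read_clock())
E
```

```text
False [-0.86900365  0.51150874  0.57804449]
True [ 0.55291505 -0.28156093  0.21368791] nominal foot 0.12668790964964613 [-0.36 -0.29  8.45] 15.5083
```

Contact came at a nominal foot height of 0.1267 m, so the sleeve is on the collar. I'll release, retreat and check.

```bash
python3 - <<'E'
from h import *
from plant import ctrl
p=ctrl.read_eef_pos(); o=ctrl.read_orientation()
ctrl.move_straight(p+[0,0,.0006],rate=.02)
ctrl.command_gripper(.04); ctrl.hold(.2); print(ctrl.read_force())
print(ctrl.move_straight(p+[0,0,.17],rate=.12,stop_force=10))
ctrl.goto(np.array([.45,.15,.38]),o); ctrl.hold(.2); print(ctrl.read_clock())
d={n:ctrl.snapshot(n) for n in("scene","top")};pickle.dump(d,open("s4.pkl","wb"))
k=lambda s,x,y,w,h,f:cv2.resize(s["pixels"][y:y+h,x:x+w],None,fx=f,fy=f,interpolation=cv2.INTER_CUBIC)
cv2.imwrite("pics/a4.png",np.hstack([k(d["scene"],280,70,100,125,4),k(d["top"],345,140,100,125,4)]))
E
```

```text
[ 0.47815555  1.06444081 -0.14880377]
False
19.75
```

View pics/a4.png

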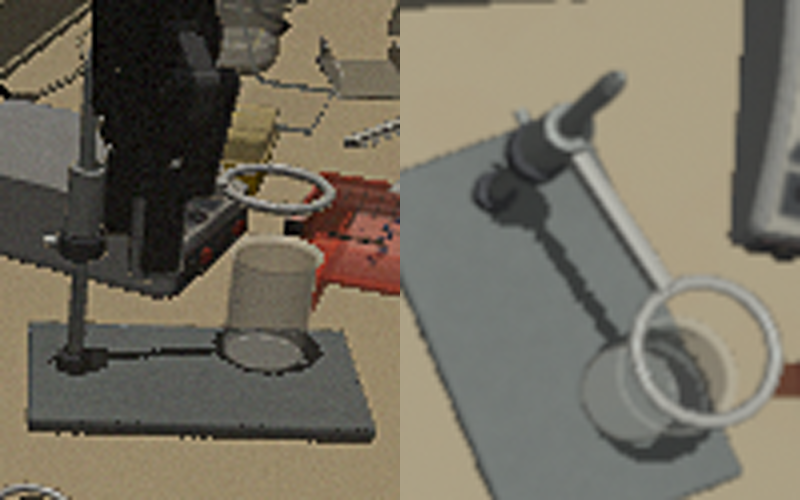

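The ring is seated and hanging over the beaker. In the right crop the ring centre is at (706,351), the beaker rim at (678,378) and its base at (633,397). I'll compute the centring.

```bash
python3 - <<'E'
from al import *
d=pickle.load(open("s4.pkl","rb"));S,T=d["scene"],d["top"]
t_=lambda X,Y:(345+(X-400+.5)/4-.5,140+(Y+.5)/4-.5);s_=lambda X,Y:(280+(X+.5)/4-.5,70+(Y+.5)/4-.5)
for n,V,a in(("T ring",T,(t_(706,351),.158)),("T rim",T,(t_(678,378),.101)),("T base",T,(t_(633,397),.014)),("T sleevetop",T,(t_(569,128),.175)),("T rodtip",T,(t_(616,79),.262)),
 ("S ring",S,(s_(279,189),.158)),("S rim",S,(s_(277,255),.101)),("S base",S,(s_(263,352),.014)),("S sleeve",S,(s_(86,170),.175))):print(n,backproj(V,*a).round(4))
# fit ring circle in the top view: bright pixels
g=T["pixels"].astype(int);h=T["pixels"]
print(np.array(cv2.HoughCircles(cv2.resize(cv2.cvtColor(h[190:270,380:450],cv2.COLOR_BGR2GRAY),None,fx=4,fy=4,interpolation=cv2.INTER_CUBIC),cv2.HOUGH_GRADIENT,1.2,8,param1=80,param2=30,minRadius=45,maxRadius=85))[:, :8].round(0).tolist())
E
```

```text
T ring [ 0.4925 -0.3183]
T rim [ 0.4858 -0.3235]
T base [ 0.4857 -0.3274]
T sleevetop [ 0.6092 -0.2441]
T rodtip [ 0.6096 -0.241 ]
S ring [ 0.4915 -0.3023]
S rim [ 0.4894 -0.3169]
S base [ 0.4917 -0.3273]
S sleeve [ 0.6131 -0.2355]
[[[164.0, 154.0, 67.0], [171.0, 149.0, 66.0], [157.0, 160.0, 70.0], [160.0, 146.0, 68.0], [176.0, 142.0, 84.0], [175.0, 157.0, 58.0], [166.0, 167.0, 76.0], [153.0, 151.0, 79.0]]]
```

The ring is over the beaker to within 2 mm sideways. The remaining 8 mm or so is radial, set by the fixed arm length and where the beaker stands. The hand is clear, so I'm signing off.

```bash
python3 -c "
from plant import ctrl
print(ctrl.sign_off())"
```

```text
the job is handed in; nothing more can be done
None
```

The job is handed in at about 20 s on the robot's clock: the larger support ring's sleeve was lowered under control and rests on the stop collar, sagging about 3 degrees from level in the bore's slack, with the beaker unmoved and the ring about 8 mm short of the beaker's centre because the arm's length is fixed.

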